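Ram a frit home in a chromatography column

TASK

Put the narrower of the two white frits from the tray into the glass column, on top of the O-ring bed support that is stuck part-way down the bore. Then take the packing rod from its stand and ram frit and support down together until they bottom out firmly on the end piece, without crushing the frit or knocking the glass, and stand the rod back upright in its stand. Leave everything else as it is.

Things in the scene. Friction and masses are not known exactly. Their poses are not given: they have to be found in the camera images.
- column: the glass column: clear upright tube, bore 32 mm across, 40 mm outside, fixed in a dark weighted base 104 mm across, with a white knurled collar 50 mm across at the top. Origin on the axis at bench level, z up
- column_mouth (a point): centre of the column's rim, 120 mm above the bench. The mouth is flared: 41 mm wide at the rim, narrowing to the 32 mm bore 8 mm below it
- bore_low (a point): point on the column's axis 41 mm above the bench, mid-way in the range (34 to 48 mm) where the top of the grey end piece was set by hand; its true height is not measured. A black rubber gasket lies on it; the bed support bottoms there, and the resistance then climbs from the 7 N of drag by about 8 N per mm. The end piece itself does not move
- bore_mid (a point): point on the column's axis 71 mm above the bench, about where the bed support is stuck: a white disc 10 mm thick with two black O-rings, its underside at first 24 to 36 mm above the end piece (not measured). It slides only down or up the bore, drags with about 7 N all the way as it is pushed, and stays where it is left
- frit_center (a point): centre (half-way up) of the narrower frit: rigid off-white porous plastic disc, 30 mm across, 20 mm thick, 25 g, lying flat on the tray; z is its axis. It has 1 mm to spare all round in the bore and slides down freely. Firmly seated means pressed by the rod at the bottom with 14 N or more for 0.3 s, standing still; more than 26 N crushes it
- frit_wide_center (a point): centre of the wider frit, same look and thickness, 44 mm across: for another column, stays on the tray
- tray: shallow steel tray 80 x 126 mm, rim 6 mm high, floor 2 mm thick; the frits lie on its floor 33 mm either side of its origin along its y axis. Origin at the centre of its underside
- rod_grip (a point): middle of the packing rod's black square handle, where to hold it: 22 x 22 mm, flats facing the point's x and y, reaching 23 mm above and below this point; under it a round guard 34 mm across, 5 mm thick, for the fingers to bear on. z runs up the rod. The rod stands in its stand; 131 mm long, 110 to 180 g
- rod_tip (a point): centre of the flat lower end of the packing rod, 108 mm below rod_grip: white head 26 mm across and 18 mm tall on a 12 mm shaft
- stand_hole (a point): centre of the mouth of the hole in the rod's stand, a fixed round grey stand 44 mm high, 80 mm across at the foot and 50 mm at the top; the hole is 30 mm wide, flared to 36 mm over its top 3 mm, and 34 mm deep, so that the rod's end stands 34 mm below this point
- squeeze_bottle: white squeeze bottle with nozzle, 43 mm across, 125 mm tall; bystander
- marker: marker pen 134 mm long lying on the bench; bystander
- rack_green: green open tube rack 50 x 85 x 55 mm; bystander
- pipette_stand: pole stand with a hanging pipette, left of the work: keep the arm and gripper clear of it
Things that resemble listed ones, but are neither listed nor needed, are in the scene too. What is shaped like the part that bears stand_hole but orange or pink is not meant.

How it is judged (in metres and radians):
On the way, in this order (a step that is already met when the one before it is completed fails the run):
1. the narrower frit lies in the bore of the column, below the rim, let go (z of frit_center in the frame of column below 0.108 m and horizontal distance between frit_center and column_mouth below 0.004 m and contact force between the fingers and frit below 0.1 N), for 0.2 s.
2. the rod presses the frit with 14 N or more at the bottom of the bore, and the frit no longer moves (contact force between rod and frit above 14 N and linear speed of frit below 0.003 m/s and z of frit_center in the frame of column below 0.0705 m), for 0.3 s.
At the end, for the whole second after the job is handed in: the narrower frit lies flat (within 0.1 rad) at the bottom of the column's bore, on the support and end piece (its centre less than 70.5 mm above the column's origin), and the rod stands in its stand's hole with its end on the hole's floor (within 4 mm), upright within 0.12 rad and at rest (z of frit_center in the frame of column below 0.0705 m and horizontal distance between frit_center and column_mouth below 0.003 m and angle between frit_center's own z axis and vertical below 0.1 rad and horizontal distance between rod_tip and stand_hole below 0.005 m and z of rod_tip in the frame of stand_hole below -0.03 m and angle between rod_tip's own z axis and vertical below 0.12 rad and linear speed of rod below 0.01 m/s); the robot touches nothing.
It fails at once if the rod presses the frit with more than 26 N and crushes it (contact force between rod and frit above 26 N).
It fails at once if the rod or the fingers hit or lean on the column with more than 12 N (contact force between any of rod, the fingers and column above 12 N).
It fails at once if the wider frit, the squeeze bottle, the marker or the green rack is moved more than 25 mm (distance of any of frit_wide_center, squeeze_bottle, marker, rack_green from where it was at the start of the episode above 0.025 m).
It also fails if it takes over 69 s, if anything falls off the work surface, if the arm or the gripper's body presses on something with over 40 N, if the wrist force passes 120 N, or if a joint passes its speed limit or range.

ROBOT

A 7-joint arm with a two-finger parallel gripper is mounted at the origin on a cart in front of the work surface, level with it; the furniture and walls round the work are solid. World frame = base frame: x ahead of the robot, y to its left, z up, the work surface at z = 0. Lengths are in mm, angles in rad, forces in N, time in s.
With the tool pointing down it reaches from about 400 to 875 mm from the base axis. Payload 4.4 kg.
Tool frame: the origin (TCP) lies where the fingers leave the gripper's body, on its centre line; the fingertips stand 73 mm ahead of it and the grasp point (between the pads) lies 54 mm ahead of it; z points along the fingers, y is the line along which they close (so a half turn about z gives the same grasp; the last joint's range is limited). The gripper opens to 85 mm and grips with 20 to 120 N. Pads are 22 mm wide; open, the fingers measure 114 mm over their backs; the gripper's body (76 mm by 85 mm) begins 54 mm behind the grasp point. The pads swing forward as they close: fully open they stand 13 mm farther back than shut.
Start: joints at [1.257, 0.628, 0.038, 1.517, -0.027, 0.996, -0.02], TCP at [159.451, -630.152, 303.913] pointing down, gripper open.
Joint ranges: [-3.06, 3.06], [-0.37, 2.12], [-1.25, 1.32], [0.18, 2.47], [-1.1, 4.24], [0.23, 1.98], [-2.94, 2.94]. Speed limits (rad/s): [2.57, 2.57, 3.14, 3.14, 3.14, 3.14, 3.14].

INTERFACE

Orientations are given as [roll, pitch, yaw] about the fixed x, y, z axes, in that order (R = Rz(yaw) Ry(pitch) Rx(roll)).
In Python, from cell import ctrl gives the robot as it stands.
- The arm moves only by the tool send_rows, never from a script. Its argument "rows" is a list that holds one entry, the list of rows, each a list of 6 numbers: the shift along the tool's x, y, z in cm, then the turn, a rotation vector about the tool's x, y, z in rad. In form: [[[tx, ty, tz, wx, wy, wz], ...]]. A call has 1 to 10 rows; each row is the pose to reach, as a shift and turn from the pose commanded when the call began, along the tool's axes at that moment; what a row does not reach only later rows make up. A row lasts 1/10 s, in which the tool goes at most 50 mm and 8.59 degrees, less where a joint would pass 70% of its speed; a pose out of reach is approached as far as the arm can. A call with a gripper value outside its range is refused whole. "grip" is the closure in counts, from 0 (fully open) to 255 (shut), set as the call begins (left out, the last holds). The fingers move at their own pace and stop on an object; the grip force is fixed at half the most. Time passes only in rows, so rows that repeat a pose let the fingers close. It gives the time, the measured TCP pose, the force, the opening and the grip force at its end, in the units of the state.
- ctrl.read_state(): the state, without advancing time (a new reading comes with each control period).
- ctrl.get_image(name): name is "scene" or "top"; returns a dict with "pixels" (384x512x3 uint8, red, green, blue), "fx", "fy", "cx", "cy" (pixels), "extrinsics" (4x4, takes a point from camera to world coordinates). Camera axes: x right, y up, looking along -z (the intrinsics and any distortion apply to the point x, -y, -z); pixel columns grow to the right and rows downward; lengths in mm; the calibration is good to about 2 mm. A picture is of the moment at which its call begins. There is no depth.
- ctrl.finish_job(): hands the job in; it is judged then, once.
The state is a dict: "clock": time; "qpos": joint angles; "qd": joint speeds; "tau": joint torques, N m; "eef_pos": TCP position; "tool_rot": TCP orientation; "force": force on the tool from outside, world axes, zero at the start; "torque": the same for the moment, N m; "width": finger opening in mm; "gripper_force": force on a finger pad.
Only numpy, scipy, OpenCV 4.12 (cv2) and the standard library are available. Lean on these libraries where they do the work, as an engineer would, in place of code of your own. Each camera call takes 0.05 s, during which the arm holds its last target. There are 200 camera calls.

## Working session

There is one attempt and no reset: what is moved stays moved. The work goes in short steps, Python scripts to look and compute and a tool call to move; the robot and the scene stay as the last step left them, time stands still between calls to the robot, and variables do not carry over. Pictures are saved under pics/ and viewed, at most 10 in all, crops included, and the job is handed in when it is done.

Besides the shell and the picture viewer there is one more tool, called after "Request:" as a command line: name --argument value ..., lists and objects as JSON in quotes. send_rows: Moves the arm, as the interface text tells. Its arguments: {"type":"object","properties":{"rows":{"type":"array","items":{"type":"array","items":{"type":"array","items":{"type":"number"}}}},"grip":{"type":"number"}},"required":["rows"]}

```bash
ls; mkdir -p pics
cat > h.py <<'E'
import numpy as np, cv2
from cell import ctrl
def grab(n,f):
    d=ctrl.get_image(n); cv2.imwrite(f'pics/{f}.png',d['pixels'][:,:,::-1]); np.savez(f'pics/{f}.npz',**{k:d[k] for k in d if k!='pixels'}); return d
def load(f): 
    d=dict(np.load(f'pics/{f}.npz',allow_pickle=True)); d['pixels']=cv2.imread(f'pics/{f}.png')[:,:,::-1]; return d
def ray(d,u,v):
    E=np.array(d['extrinsics']); r=E[:3,:3]@np.array([(u-d['cx'])/d['fx'],-(v-d['cy'])/d['fy'],-1.]); return E[:3,3],r
def onz(d,u,v,z):
    o,r=ray(d,u,v); return o+r*(z-o[2])/r[2]
def proj(d,p):
    E=np.array(d['extrinsics']); q=E[:3,:3].T@(np.array(p)-E[:3,3]); return d['cx']+d['fx']*q[0]/-q[2], d['cy']-d['fy']*q[1]/-q[2]
E
python3 - <<'E'
from h import *
for n in('scene','top'):
    d=grab(n,n+'0'); print({k:(np.round(d[k],3).tolist() if k!='pixels' else 0) for k in d})
a=cv2.imread('pics/scene0.png');b=cv2.imread('pics/top0.png')
print(ctrl.read_state())
E
```

```text
pics
{'pixels': 0, 'fx': 400.581, 'fy': 400.581, 'cx': 256.993, 'cy': 194.424, 'extrinsics': [[-0.69, 0.48, -0.542, 15.544], [-0.724, -0.434, 0.536, 366.901], [0.022, 0.762, 0.647, 733.413], [0.0, 0.0, 0.0, 1.0]]}
{'pixels': 0, 'fx': 404.929, 'fy': 404.929, 'cx': 252.172, 'cy': 191.051, 'extrinsics': [[-0.014, 0.989, -0.149, 383.439], [-1.0, -0.01, 0.024, -122.306], [0.022, 0.149, 0.989, 1065.2], [0.0, 0.0, 0.0, 1.0]]}
{'clock': 0.1, 'qpos': array([ 1.25719413,  0.62926897,  0.03845991,  1.51829856, -0.02700803,
        0.99630157, -0.01999844]), 'qd': array([-0.00051757, -0.00285863,  0.00105945, -0.000109  , -0.00197122,
       -0.00014453, -0.00033865]), 'tau': array([ 3.06316084e-03, -5.64539909e+01,  1.23069115e+00, -1.93975621e+01,
        1.14043415e-02,  5.41675559e-03, -2.50975995e-05]), 'eef_pos': array([ 159.34111487, -629.70090438,  303.06150282]), 'tool_rot': array([-3.13983471e+00,  2.15407375e-05,  2.47786459e-01]), 'force': array([0.56375204, 0.39016736, 0.04361793]), 'torque': array([-0.00390283,  0.02042605, -0.01364172]), 'gripper_force': 0.0, 'width': 85.33490914294343}
```

View pics/scene0.png

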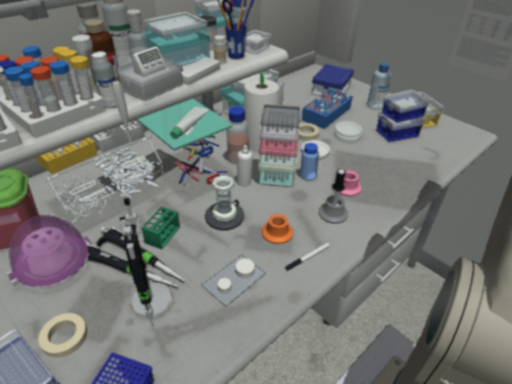

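View pics/top0.png

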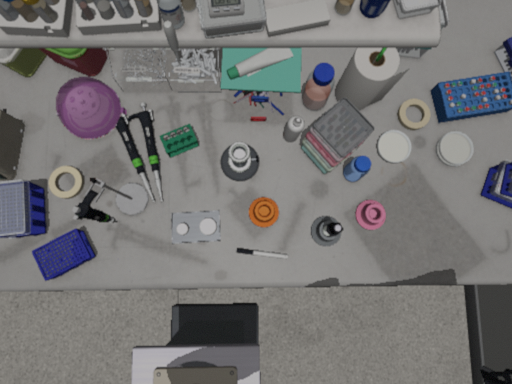

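Top view: the narrow frit is at (182,228) and the wide one at (207,226), both on the tray. The column is at (239,157) and the grey stand with rod at (328,230). Possible mix-ups:
- **Frit:** the wide frit (207,226) and white lids at (394,147) and (455,149). I choose the smaller disc on the tray.
- **Stand:** orange (264,211) and pink (371,214). I choose grey, with the rod in it.

A close crop will check these choices.

Run:
```python
from h import *
b=cv2.imread('pics/top0.png');a=cv2.imread('pics/scene0.png')
c=lambda im,x,y,w,h,s:cv2.resize(im[y:y+h,x:x+w],None,fx=s,fy=s,interpolation=cv2.INTER_CUBIC)
r1=np.hstack([c(b,160,200,66,50,6),c(b,300,200,66,50,6)])
r2=np.hstack([c(b,206,130,66,50,6),c(a,190,165,66,50,6)])
cv2.imwrite('pics/crop1.png',np.vstack([r1,r2]))
```

```text
(no output)
```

View pics/crop1.png

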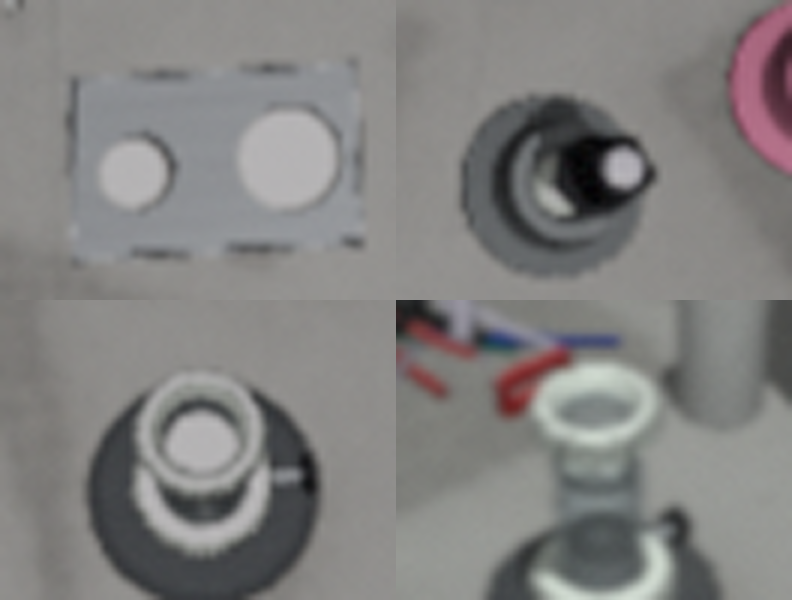

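```bash
cat >> h.py <<'E'
def blob(d,box,fn):
    x,y,w,h=box; im=cv2.resize(d['pixels'][y:y+h,x:x+w].copy(),None,fx=8,fy=8,interpolation=cv2.INTER_CUBIC)
    m=fn(im.astype(int)).astype(np.uint8); cs,_=cv2.findContours(m,cv2.RETR_EXTERNAL,cv2.CHAIN_APPROX_NONE)
    c=max(cs,key=cv2.contourArea); c=c.reshape(-1,2)
    return (c+0.5)/8-0.5+[x,y]
def ctr(c):
    M=cv2.moments(c.astype(np.float32).reshape(-1,1,2)); return M['m10']/M['m00'],M['m01']/M['m00']
def plane(d,c,z): return np.array([onz(d,u,v,z)[:2] for u,v in c])
def circ(P):
    A=np.c_[2*P,np.ones(len(P))]; s=np.linalg.lstsq(A,(P**2).sum(1),rcond=None)[0]; return s[:2],np.sqrt(s[2]+s[:2]@s[:2])
E
python3 - <<'E'
from h import *
t=load('top0'); s=load('scene0')
g=lambda im:im.mean(-1)
for n,d,box,z,f in [('frit',t,(172,217,20,22),22,lambda i:g(i)>185),('wide',t,(196,213,24,26),22,lambda i:g(i)>185),
  ('frit_s',s,(215,275,18,18),22,lambda i:g(i)>190),
  ('wide_s',s,(232,257,27,21),22,lambda i:g(i)>190),
  ('colbase',t,(215,130,50,55),20,lambda i:g(i)<110),
  ('collar',t,(225,138,30,23),120,lambda i:g(i)>155),
  ('bore_disc',t,(230,145,20,16),80,lambda i:g(i)>185),
  ('stand',t,(306,210,36,40),0,lambda i:(g(i)<130)),
  ('cap',t,(333,221,15,14),141,lambda i:g(i)>140),
  ('cap_s',s,(330,165,18,14),141,lambda i:g(i)>140)]:
    try:
        c=blob(d,box,f); P=plane(d,c,z); print(n,np.round(ctr(c),1),np.round(plane(d,[ctr(c)],z)[0],1),'circ',np.round(circ(P)[0],1),round(circ(P)[1],1),'minrect',np.round(cv2.minAreaRect(P.astype(np.float32))[1],1))
    except Exception as e: print(n,e)
# tray yaw
c=plane(t,blob(t,(165,203,62,45),lambda i:np.abs(i[...,2]-i[...,0]-10)<6),6); r=cv2.minAreaRect(c.astype(np.float32)); print('tray',r)
S=lambda im,x,y,w,h,k:cv2.resize(im[y:y+h,x:x+w,::-1],None,fx=k,fy=k,interpolation=cv2.INTER_CUBIC)
cv2.imwrite('pics/rod.png',np.hstack([S(t['pixels'],315,212,40,40,10),S(s['pixels'],315,162,40,60,10)[:400],S(s['pixels'],315,162,40,60,10)[200:600]])[:, :800])
E
```

```text
frit max() iterable argument is empty
wide max() iterable argument is empty
frit_s [223.9 282.9] [444.5  35.6] circ [444.6  35.5] 13.2 minrect [26.5 26.3]
wide_s [244.6 265.4] [449.9 -30.1] circ [450.1 -30.3] 20.0 minrect [39.5 39.8]
colbase [239.6 166.2] [ 607.1 -115.4] circ [ 618.8 -114.8] 45.1 minrect [ 98.  104.2]
collar [238.9 151.3] [ 622.2 -114.7] circ [ 622.3 -114.7] 23.4 minrect [47.3 46.1]
bore_disc [248.3 160.2] [ 609.4 -137.5] circ [ 609.4 -137.5] 0.5 minrect [0.6 1.3]
stand [325.6 230.5] [ 436.7 -340. ] circ [ 436.9 -340.1] 41.9 minrect [83.8 82.7]
cap [337.6 227.6] [ 435.8 -338.8] circ [ 435.8 -338.8] 6.4 minrect [12.1 12.9]
cap_s [331.3 171.2] [ 452.6 -321.3] circ [ 453.1 -320.4] 19.8 minrect [10.2 58.9]
tray ((451.06390380859375, 1.2745628356933594), (77.71569061279297, 123.95732879638672), 2.5075948238372803)
```

View pics/rod.png

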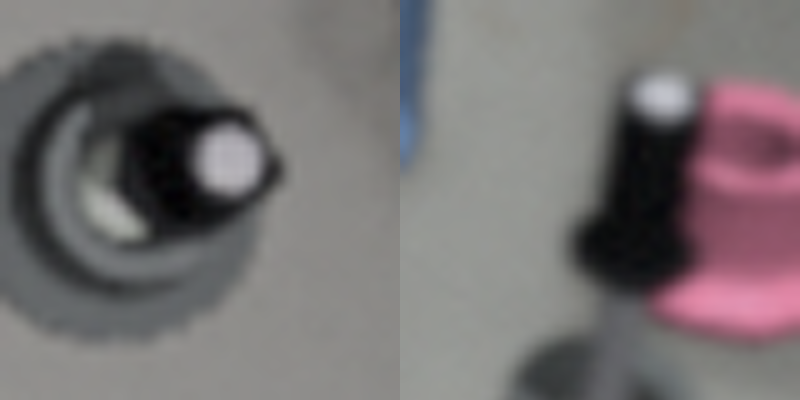

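Crops: the narrow frit is the left disc in the tray, and the white-capped black-handled rod stands in the grey stand (cap at top (337.6,227.6), scene (341,171.5)). The handle is a square turned about 35°. The stuck support shows as a white disc inside the column mouth.

```bash
cat >> h.py <<'E'
from scipy.spatial.transform import Rotation as R
def to(p,yaw,st=None):
    """row numbers (cm, rad) taking the measured TCP to world p (mm), tool down with yaw"""
    st=st or ctrl.read_state(); R0=R.from_euler('xyz',st['tool_rot']); R1=R.from_euler('xyz',[np.pi,0,yaw])
    return np.r_[R0.inv().apply(np.array(p,float)-st['eef_pos'])/10,(R0.inv()*R1).as_rotvec()].round(3).tolist()
E
python3 - <<'E'
from h import *
t=load('top0'); s=load('scene0')
g=lambda im:im.mean(-1)
def rep(n,d,box,z,f):
    c=blob(d,box,f); P=plane(d,c,z); print(n,np.round(ctr(c),1),'cent',np.round(ctr(P),1),'circ',np.round(circ(P)[0],1),round(circ(P)[1],1))
rep('frit',t,(172,217,20,22),22,lambda i:g(i)>175)
rep('wide',t,(196,213,24,26),22,lambda i:g(i)>175)
rep('collar_t',t,(225,138,30,23),120,lambda i:g(i)>155)
rep('collar_s',s,(210,171,30,20),120,lambda i:g(i)>180)
rep('cap_s',s,(336,166,11,12),141,lambda i:g(i)>130)
c=blob(t,(215,130,50,55),lambda i:g(i)<110); P=plane(t,c[c[:,1]>160],15); print('base lower arc',circ(P))
# handle corners around cap, top view, z=141 plane
c=blob(t,(322,216,30,26),lambda i:g(i)<75); P=plane(t,c,141)-[435.8,-338.8]; r=np.hypot(*P.T); a=np.degrees(np.arctan2(P[:,1],P[:,0]))
for k in range(-180,180,10):
    m=(a>=k)&(a<k+10); 
    if m.any(): print(k,round(r[m].max(),1),end='; ')
print()
print(to([445,-300,304],.9),to([444,36,200],1.571))
E
```

```text
frit [181.6 228.4] cent [445.5  34.6] circ [445.5  34.6] 11.9
wide [207.3 226. ] cent [451.  -31.2] circ [451.  -31.2] 18.8
collar_t [238.9 151.3] cent [ 622.3 -114.7] circ [ 622.3 -114.7] 23.4
collar_s [222.8 181.9] cent [ 620.1 -112.4] circ [ 620.  -112.4] 23.9
cap_s [341.  170.7] cent [ 437.6 -341. ] circ [ 437.6 -341.2] 8.5
base lower arc (array([ 609.16667784, -114.90616615]), np.float64(39.701354924251895))
-180 14.1; -170 12.4; -160 11.3; -150 10.8; -140 10.6; -130 10.9; -120 11.5; -110 11.8; -100 11.6; -90 10.7; -40 11.1; -30 11.9; -20 12.2; -10 12.5; 0 12.9; 10 13.6; 20 16.5; 30 33.7; 40 38.7; 50 42.1; 60 41.4; 70 38.5; 80 34.4; 90 27.5; 100 27.3; 110 25.8; 120 31.0; 130 30.1; 140 24.4; 150 20.3; 160 18.2; 170 15.7; 
[35.78, -24.957, -0.051, -0.002, -0.001, -0.652] [43.924, -57.537, 10.406, -0.002, -0.001, -1.323]
```

Request:
send_rows --rows '[[[35.8,-25,-2,0,0,-0.65],[35.8,-25,-2,0,0,-0.65],[35.8,-25,-2,0,0,-0.65],[35.8,-25,-2,0,0,-0.65],[35.8,-25,-2,0,0,-0.65],[35.8,-25,-2,0,0,-0.65],[35.8,-25,-2,0,0,-0.65],[35.8,-25,-2,0,0,-0.65],[35.8,-25,-2,0,0,-0.65]]]' --grip 0

```text
clock: 1.0
eef_pos: [447.1, -296.8, 324.0]
tool_rot: [-3.141, -0.001, 0.901]
force: [-0.3, -0.5, -0.3]
width: 85.8
gripper_force: 0.0
```

```bash
python3 -c "
from h import *
print(to([445,35,150],1.571))"
```

```text
[25.847, -20.768, 17.435, 0.0, -0.001, -0.67]
```

Request:
send_rows --rows '[[[25.85,-20.8,10,0,0,-0.67],[25.85,-20.8,10,0,0,-0.67],[25.85,-20.8,10,0,0,-0.67],[25.85,-20.8,10,0,0,-0.67],[25.85,-20.8,10,0,0,-0.67],[25.85,-20.8,10,0,0,-0.67],[25.85,-20.8,10,0,0,-0.67],[25.85,-20.8,17.4,0,0,-0.67],[25.85,-20.8,17.4,0,0,-0.67],[25.85,-20.8,17.4,0,0,-0.67]]]'

```text
clock: 2.0
eef_pos: [441.7, 32.1, 147.3]
tool_rot: [-3.135, 0.001, 1.57]
force: [-1.1, -0.4, 0.5]
width: 85.5
gripper_force: 0.0
```

```bash
python3 -c "
from h import *
print(to([445,35,87],1.571))"
```

```text
[0.299, 0.372, 6.03, -0.007, 0.001, -0.001]
```

Request:
send_rows --rows '[[[0.1,0.1,3,0,0,0],[0.1,0.1,5,0,0,0],[0.1,0.1,5.9,0,0,0],[0.1,0.1,5.9,0,0,0],[0.1,0.1,5.9,0,0,0],[0.1,0.1,5.9,0,0,0]]]'

```text
clock: 2.6
eef_pos: [445.5, 32.5, 92.0]
tool_rot: [3.139, 0.0, 1.567]
force: [0.2, 0.3, -0.4]
width: 85.6
gripper_force: 0.0
```

Run:
```python
from h import *
print(to([445,35,87],1.571))
t=grab('top','top1'); s=grab('scene','scene1')
S=lambda im,x,y,w,h,k:cv2.resize(im[y:y+h,x:x+w,::-1],None,fx=k,fy=k,interpolation=cv2.INTER_CUBIC)
cv2.imwrite('pics/c2.png',np.hstack([S(t['pixels'],155,200,64,64,6),S(s['pixels'],195,240,64,64,6)]))
```

```text
[0.246, -0.049, 0.504, 0.002, 0.0, -0.004]
```

View pics/c2.png

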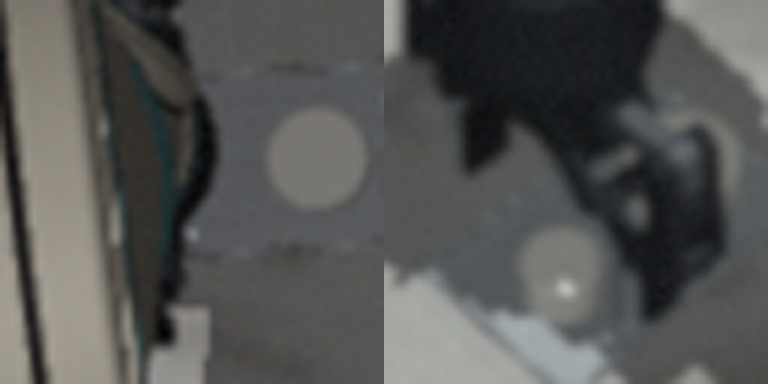

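Run:
```python
from h import *
s=load('scene1')
for p in [(445.5+43,32.5,32),(445.5-43,32.5,32),(445,35,22),(445,35,2),(445.5,32.5,92)]:
    u,v=proj(s,p); print(p,round(u),round(v),'crop',round((u-195)*6+384),round((v-240)*6))
```

```text
(488.5, 32.5, 32) 212 267 crop 486 165
(402.5, 32.5, 32) 238 291 crop 641 307
(445, 35, 22) 224 283 crop 558 256
(445, 35, 2) 224 288 crop 560 289
(445.5, 32.5, 92) 224 261 crop 556 125
```

The picture shows the open fingertips at crop (480,170) and (650,315). They straddle the narrow frit at (565,270) and stay clear of the wide one.

Request:
send_rows --rows '[[[0.2,0,0.45,0,0,0],[0.2,0,0.45,0,0,0],[0.2,0,0.45,0,0,0],[0.2,0,0.45,0,0,0]]]'

```text
clock: 3.1
eef_pos: [444.8, 34.7, 86.7]
tool_rot: [3.141, 0.0, 1.568]
force: [0.8, 0.1, 0.4]
width: 85.2
gripper_force: 0.0
```

Request:
send_rows --rows '[[[0,0,0,0,0,0],[0,0,0,0,0,0],[0,0,0,0,0,0],[0,0,0,0,0,0],[0,0,0,0,0,0],[0,0,0,0,0,0],[0,0,0,0,0,0]]]' --grip 255

```text
clock: 3.8
eef_pos: [444.7, 34.8, 86.8]
tool_rot: [3.141, 0.0, 1.568]
force: [-0.9, -0.4, 5.5]
width: 25.9
gripper_force: 58.6
```

Request:
send_rows --rows '[[[0,0,-3,0,0,0],[0,0,-6,0,0,0],[0,0,-6,0,0,0],[0,0,-6,0,0,0]]]'

```text
clock: 4.2
eef_pos: [445.0, 34.5, 146.7]
tool_rot: [3.14, -0.0, 1.567]
force: [-0.1, 0.2, 0.0]
width: 25.9
gripper_force: 59.0
```

Run:
```python
from h import *
st=ctrl.read_state(); print(st['eef_pos'],st['force'],st['width'],st['gripper_force'])
t=grab('top','top2'); s=grab('scene','scene2')
S=lambda im,x,y,w,h,k:cv2.resize(im[y:y+h,x:x+w,::-1],None,fx=k,fy=k,interpolation=cv2.INTER_CUBIC)
cv2.imwrite('pics/c3.png',np.hstack([S(t['pixels'],155,200,64,64,6),S(s['pixels'],195,230,64,64,6)]))
```

```text
[444.9910614   34.48922278 146.71814308] [-0.1347741   0.21455077  0.02264577] 25.87812799594779 58.993778228759766
```

View pics/c3.png

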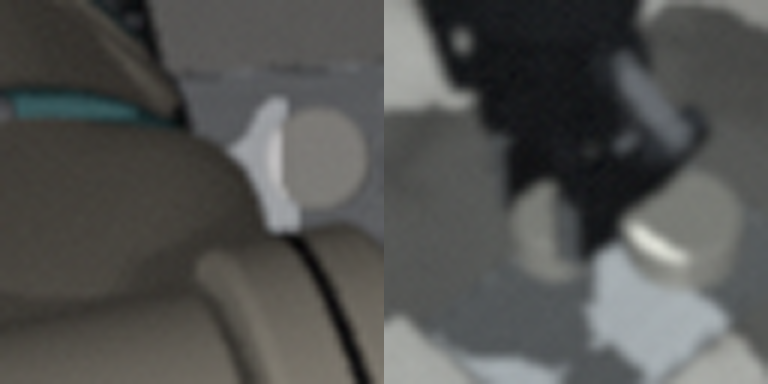

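Run:
```python
from h import *
s=load('scene2'); o=load('scene0')
im=s['pixels'][:,:,::-1].copy(); k=8; x0,y0,w,h=195,230,64,64
I=cv2.resize(im[y0:y0+h,x0:x0+w],None,fx=k,fy=k,interpolation=cv2.INTER_CUBIC)
I=np.clip(I.astype(float)*1.7,0,255).astype(np.uint8)
J=I.copy()
for z in(62,82):
    pts=[proj(s,(445+15*np.cos(a),34.5+15*np.sin(a),z)) for a in np.linspace(0,6.28,40)]
    cv2.polylines(J,[np.array([((u-x0+.5)*k,(v-y0+.5)*k) for u,v in pts],int)],True,(0,0,255) if z<70 else (0,255,0),1)
cv2.imwrite('pics/c4.png',np.hstack([J[:,:400],I[:,:400]]))
```

```text
(no output)
```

View pics/c4.png

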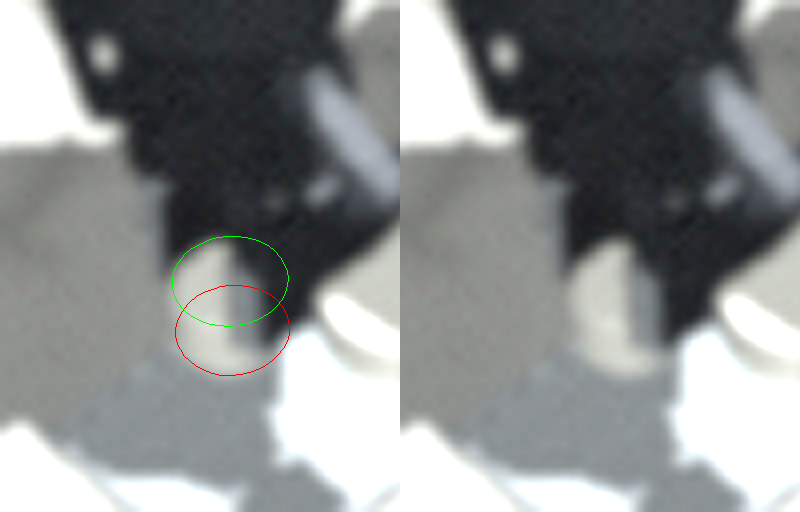

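Run:
```python
from h import *
s=load('scene2')
for p in [(430,45.5,z) for z in(60,67,74)]+[(430,23.5,z) for z in(60,67,74)]+[(418,45.5,z) for z in(60,67,74)]+[(418,23.5,z) for z in(60,67,74)]:
    u,v=proj(s,p); print(p,round((u-195+.5)*8),round((v-230+.5)*8))
```

```text
(430, 45.5, 60) 238 391
(430, 45.5, 67) 237 374
(430, 45.5, 74) 236 357
(430, 23.5, 60) 302 345
(430, 23.5, 67) 301 328
(430, 23.5, 74) 301 311
(418, 45.5, 60) 268 419
(418, 45.5, 67) 267 402
(418, 45.5, 74) 266 385
(418, 23.5, 60) 332 372
(418, 23.5, 67) 331 355
(418, 23.5, 74) 331 338
```

The frit is in the gripper, at crop (230,300), and matches the predicted pose to about 1 mm. It protrudes at least 12 mm below the tips. Next is moving it above the column.

```bash
python3 -c "
from h import *
print(to([621.3,-113.6,228],1.571),to([621.3,-113.6,204],1.571))"
```

```text
[-14.753, 17.74, -8.237, -0.001, 0.0, -0.003] [-14.752, 17.743, -5.837, -0.001, 0.0, -0.003]
```

Request:
send_rows --rows '[[[0,0,-5,0,0,0],[-3,3,-8.2,0,0,0],[-6,7,-8.2,0,0,0],[-9,11,-8.2,0,0,0],[-12,14.5,-8.2,0,0,0],[-14.75,17.75,-8.2,0,0,0],[-14.75,17.75,-8.2,0,0,0],[-14.75,17.75,-8.2,0,0,0],[-14.75,17.75,-8.2,0,0,0]]]'

```text
clock: 5.2
eef_pos: [620.7, -111.8, 227.2]
tool_rot: [-3.139, -0.001, 1.57]
force: [0.1, 0.2, -0.8]
width: 25.3
gripper_force: 59.3
```

Run:
```python
from h import *
st=ctrl.read_state(); print(st['eef_pos'],st['force'],st['width'],to([621.3,-113.6,206],1.571))
s=grab('scene','scene3'); e=st['eef_pos']
im=s['pixels'][:,:,::-1].copy(); k=8; x0,y0,w,h=190,140,64,64
I=cv2.resize(im[y0:y0+h,x0:x0+w],None,fx=k,fy=k,interpolation=cv2.INTER_CUBIC)
I=np.clip(I.astype(float)*1.6,0,255).astype(np.uint8); J=I.copy()
for (x,y,z,r,c) in [(e[0],e[1],e[2]-84.7,15,(0,0,255)),(621.3,-113.6,120,20.5,(0,255,0)),(621.3,-113.6,120,25,(255,0,0))]:
    pts=[proj(s,(x+r*np.cos(a),y+r*np.sin(a),z)) for a in np.linspace(0,6.28,40)]
    cv2.polylines(J,[np.array([((u-x0+.5)*k,(v-y0+.5)*k) for u,v in pts],int)],True,c,1)
cv2.imwrite('pics/c5.png',np.hstack([J[:,50:450],I[:,50:450]]))
```

```text
[ 620.65564719 -111.7930041   227.21648716] [ 0.11971605  0.18693502 -0.78716269] 25.31290247439032 [-0.182, 0.07, 2.121, -0.003, -0.001, -0.001]
```

View pics/c5.png

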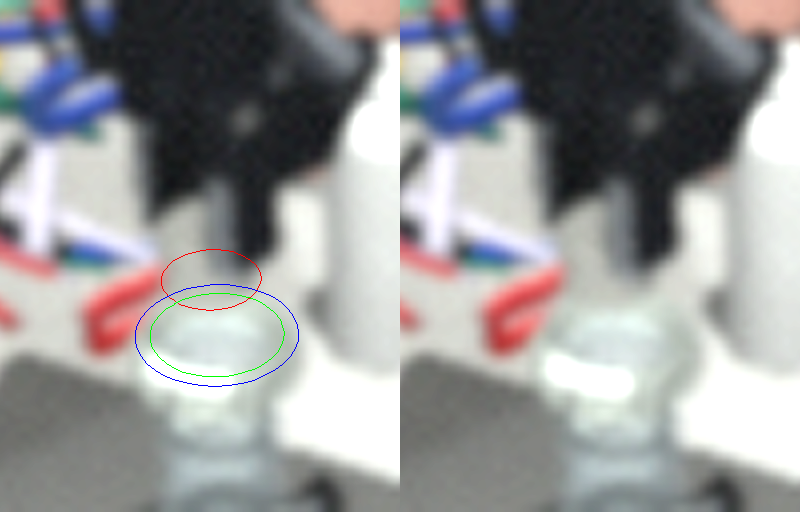

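Scene crop: the frit's lower edge is at (160,275), over the collar ellipse around (217,335), and both agree with prediction. I lower it into the flare.

Request:
send_rows --rows '[[[-0.18,0.07,0.5,0,0,0],[-0.18,0.07,1,0,0,0],[-0.18,0.07,1.5,0,0,0],[-0.18,0.07,2,0,0,0],[-0.18,0.07,2.4,0,0,0],[-0.18,0.07,2.7,0,0,0],[-0.18,0.07,2.9,0,0,0],[-0.18,0.07,2.9,0,0,0],[-0.18,0.07,2.9,0,0,0]]]'

```text
clock: 6.15
eef_pos: [622.6, -115.0, 199.6]
tool_rot: [3.141, -0.0, 1.568]
force: [-0.4, 0.1, 0.2]
width: 25.6
gripper_force: 59.3
```

Request:
send_rows --rows '[[[0.1,-0.07,0.1,0,0,0],[0.1,-0.07,0.2,0,0,0],[0.1,-0.07,0.25,0,0,0],[0.1,-0.07,0.25,0,0,0],[0.1,-0.07,0.25,0,0,0]]]'

```text
clock: 6.65
eef_pos: [621.8, -114.0, 196.9]
tool_rot: [3.141, 0.0, 1.568]
force: [0.3, -0.2, -0.6]
width: 25.7
gripper_force: 59.3
```

Request:
send_rows --rows '[[[0,0,0.1,0,0,0],[0,0,0.15,0,0,0],[0,0,0.15,0,0,0],[0,0,0.15,0,0,0]]]'

```text
clock: 7.05
eef_pos: [621.8, -114.0, 195.4]
tool_rot: [3.142, -0.0, 1.568]
force: [0.7, 0.2, -0.3]
width: 25.8
gripper_force: 59.3
```

Request:
send_rows --rows '[[[0,0,0,0,0,0],[0,0,0,0,0,0],[0,0,0,0,0,0],[0,0,0,0,0,0],[0,0,0,0,0,0],[0,0,-2,0,0,0],[0,0,-5,0,0,0],[0,0,-9,0,0,0],[0,0,-9,0,0,0]]]' --grip 0

```text
clock: 7.95
eef_pos: [624.6, -113.4, 291.0]
tool_rot: [3.131, 0.0, 1.568]
force: [1.3, 1.2, -0.0]
width: 85.4
gripper_force: 0.0
```

Run:
```python
from h import *
# go above rod: two yaw options equivalent mod 90
print(to([436.5,-339.7,260],np.radians(35)), to([436.5,-339.7,260],np.radians(125)))
s=grab('scene','scene4'); t=grab('top','top4')
S=lambda im,x,y,w,h,k:cv2.resize(im[y:y+h,x:x+w,::-1],None,fx=k,fy=k,interpolation=cv2.INTER_CUBIC)
cv2.imwrite('pics/c6.png',np.hstack([S(s['pixels'],192,165,64,64,6),S(load('scene0')['pixels'],192,165,64,64,6)]))
```

```text
[-22.688, -18.767, 2.924, 0.01, -0.004, 0.957] [-22.688, -18.767, 2.924, 0.01, 0.004, -0.614]
```

View pics/c6.png

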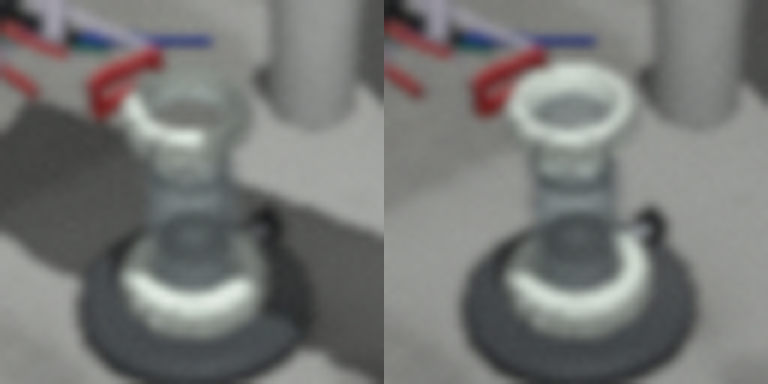

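The mouth shows nothing sticking out, so the frit has gone down. I confirm from the top once the arm is away.

Request:
send_rows --rows '[[[-4,-3,2.9,0,0,0.15],[-8,-6.5,2.9,0,0,0.3],[-12,-10,2.9,0,0,0.45],[-16,-13,2.9,0,0,0.6],[-20,-16.5,2.9,0,0,0.75],[-22.7,-18.8,2.9,0.01,0,0.88],[-22.7,-18.8,2.9,0.01,0,0.957],[-22.7,-18.8,2.9,0.01,0,0.957],[-22.7,-18.8,2.9,0.01,0,0.957],[-22.7,-18.8,2.9,0.01,0,0.957]]]'

```text
clock: 9.05
eef_pos: [434.1, -338.9, 256.0]
tool_rot: [-3.132, 0.004, 0.615]
force: [-0.5, 0.1, 0.2]
width: 85.3
gripper_force: 0.0
```

Run:
```python
from h import *
st=ctrl.read_state(); print(st['eef_pos'],st['tool_rot'],to([436.7,-340,172],np.radians(35)))
t=grab('top','top5'); s=grab('scene','scene5')
S=lambda im,x,y,w,h,k:cv2.resize(im[y:y+h,x:x+w,::-1],None,fx=k,fy=k,interpolation=cv2.INTER_CUBIC)
cv2.imwrite('pics/c7.png',np.hstack([S(t['pixels'],210,130,58,60,6),S(s['pixels'],300,130,72,60,6)]))
```

```text
[ 434.07303626 -338.86135081  256.01994732] [-3.13208068  0.00354116  0.61511333] [0.179, 0.324, 8.399, -0.01, 0.004, 0.004]
```

View pics/c7.png

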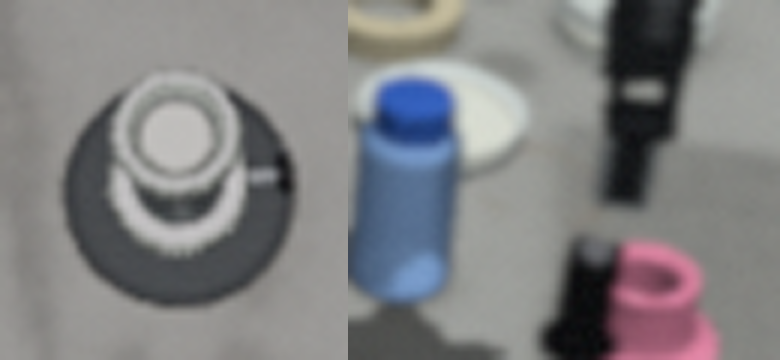

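Top view: a wider, brighter disc now fills the bore at crop (177,135), so the frit lies on the support. In the scene view, the open fingers are above the rod's handle.

Request:
send_rows --rows '[[[0.18,0.3,2,-0.01,0,0],[0.18,0.3,4,-0.01,0,0],[0.18,0.3,5.5,-0.01,0,0],[0.18,0.3,7,-0.01,0,0],[0.18,0.3,8,-0.01,0,0],[0.18,0.3,8.4,-0.01,0,0],[0.18,0.3,8.4,-0.01,0,0],[0.18,0.3,8.4,-0.01,0,0]]]'

```text
clock: 9.95
eef_pos: [436.0, -341.5, 172.9]
tool_rot: [3.139, 0.004, 0.611]
force: [0.1, 0.5, -0.3]
width: 85.3
gripper_force: 0.0
```

Run:
```python
from h import *
st=ctrl.read_state(); print(st['eef_pos'],st['tool_rot'],st['force'],to([436.7,-340,171],np.radians(35)))
```

```text
[ 435.98853868 -341.54888074  172.88261924] [3.13929039 0.00400078 0.61120918] [ 0.14517243  0.50045808 -0.27438224] [0.148, -0.086, 0.187, 0.002, 0.004, 0.0]
```

Request:
send_rows --rows '[[[0.13,-0.08,0.15,0,0.003,0],[0.13,-0.08,0.15,0,0.003,0],[0.13,-0.08,0.15,0,0.003,0]]]'

```text
clock: 10.25
eef_pos: [436.3, -340.2, 171.2]
tool_rot: [3.14, 0.001, 0.611]
force: [-0.1, -0.3, 0.3]
width: 85.4
gripper_force: 0.0
```

Request:
send_rows --rows '[[[0,0,0,0,0,0],[0,0,0,0,0,0],[0,0,0,0,0,0],[0,0,0,0,0,0],[0,0,0,0,0,0],[0,0,0,0,0,0],[0,0,0,0,0,0],[0,0,0,0,0,0],[0,0,0,0,0,0]]]' --grip 255

```text
clock: 11.15
eef_pos: [436.1, -339.9, 171.0]
tool_rot: [3.14, 0.001, 0.611]
force: [-2.0, 2.0, 4.1]
width: 22.8
gripper_force: 58.8
```

Run:
```python
from h import *
st=ctrl.read_state(); print(st)
```

```text
{'clock': 11.15, 'qpos': array([ 0.83065423,  0.69563492, -0.33932014,  1.90132367,  0.38582254,
        0.60813904, -0.71546167]), 'qd': array([ 0.0006659 ,  0.00037889,  0.00236586, -0.00039647,  0.00010772,
        0.00163795, -0.0010657 ]), 'tau': array([ 5.03385980e-01, -4.96345532e+01, -3.07909369e+00, -1.28023097e+01,
        4.19653282e-01, -6.73873667e-01, -8.24365416e-03]), 'eef_pos': array([ 436.12209546, -339.87342649,  171.00284248]), 'tool_rot': array([3.14046335e+00, 1.41079519e-03, 6.10946045e-01]), 'force': array([-1.95663175,  1.98846578,  4.09410158]), 'torque': array([0.59615138, 0.39120569, 0.03260989]), 'gripper_force': 58.81654880940914, 'width': 22.82412225638477}
```

Request:
send_rows --rows '[[[0,0,-1,0,0,0],[0,0,-2,0,0,0],[0,0,-3,0,0,0],[0,0,-4.5,0,0,0],[0,0,-7,0,0,0],[0,0,-10,0,0,0],[0,0,-13,0,0,0],[0,0,-15,0,0,0],[0,0,-15,0,0,0],[0,0,-15,0,0,0]]]'

```text
clock: 12.15
eef_pos: [435.9, -339.9, 321.1]
tool_rot: [3.139, 0.002, 0.61]
force: [0.3, 0.2, -1.5]
width: 22.6
gripper_force: 58.9
```

Run:
```python
from h import *
st=ctrl.read_state(); print(st['eef_pos'],st['tool_rot'],st['force'],st['torque'],st['width'])
s=grab('scene','scene6'); e=st['eef_pos']
for dz in (161,143,125): print(dz,np.round(proj(s,e-[0,0,dz]),1))
u,v=proj(s,e-[0,0,150]); u=int(u);v=int(v)
g=s['pixels'][v-14:v+22,u-16:u+17].mean(-1).astype(int)
for i,r in enumerate(g[::2]): print(v-14+2*i,u-16,' '.join(f'{x:3d}' for x in r))
```

```text
[ 435.92667362 -339.94669717  321.12991025] [3.13931457e+00 1.51399037e-03 6.10482129e-01] [ 0.34810072  0.21004078 -1.4587867 ] [0.00389207 0.03723831 0.06552812] 22.612697745318705
161 [342.6 164.9]
143 [343.8 158.9]
125 [345.  152.7]
147 327 201 196 180 162 155 153 154 154 155 153 154 155 155 153 154 145 125 104 101 104 110 123 142 151 156 156 156 156 157 157 155 156 157
149 327 203 198 187 168 157 156 154 153 152 150 151 150 151 152 147 137 115 102 103 108 112 129 148 153 155 155 156 156 155 155 155 155 155
151 327 203 186 170 160 156 154 150 146 145 142 137 136 137 139 135 120 104 100 104 107 115 133 145 150 152 151 151 154 155 154 153 155 155
153 327 167 145 141 148 149 148 147 144 141 138 136 134 134 132 125 111 100 102 104 107 114 124 132 135 136 138 139 141 143 146 147 147 148
155 327 130 136 144 147 146 145 141 138 137 136 134 132 130 126 115 104  98 103 106 108 115 125 126 126 128 130 129 130 130 131 132 134 133
157 327 145 152 152 151 149 149 145 140 137 133 130 123 115 111 107  99 100 104 107 106 117 127 132 131 130 131 130 131 130 128 127 128 127
159 327 153 152 152 152
[... 956 characters left out ...]

173 327 153 153 152 152 152 148 144 138 133 130 130 129 130 137 150 162 167 162 154 144 136 131 131 137 146 150 155 159 160 155 144 135 127
175 327 155 153 153 151 149 148 143 138 133 129 129 129 127 125 139 158 158 138 115 104 104 106 100  96  91  90  97 115 137 156 162 150 135
177 327 156 154 153 153 152 149 146 141 137 134 134 132 119 104 100 127 148 147 135 120 114 108 102  97  89  81  82  93 123 152 162 152 136
179 327 155 155 153 151 148 144 140 139 137 138 138 127 108  83  73  81  98 122 136 147 152 150 142 132 130 132 145 154 157 153 141 130 129
181 327 155 155 152 150 146 141 137 139 143 139 122  92  72  67  73  79  85  90  93 102 111 120 122 125 125 126 126 126 124 115 116 125 131
```

The rod hangs straight: the head is centred at scene pixel (343,162), as predicted. It weighs about 150 g. Now over to the column.

```bash
python3 -c "
from h import *
print(to([621.7,-114,321],.611))"
```

```text
[28.195, -7.822, -0.136, 0.0, 0.002, -0.0]
```

Request:
send_rows --rows '[[[3,-0.8,0,0,0,0],[7,-1.9,0,0,0,0],[11,-3,0,0,0,0],[15,-4.2,0,0,0,0],[19,-5.3,0,0,0,0],[23,-6.4,0,0,0,0],[26,-7.2,0,0,0,0],[28.2,-7.8,0,0,0,0],[28.2,-7.8,0,0,0,0],[28.2,-7.8,0,0,0,0]]]'

```text
clock: 13.2
eef_pos: [621.8, -114.0, 318.6]
tool_rot: [-3.141, 0.004, 0.612]
force: [-1.0, 0.1, -1.7]
width: 23.0
gripper_force: 58.8
```

Request:
send_rows --rows '[[[0,0,0,0,0,0],[0,0,0,0,0,0],[0,0,0,0,0,0]]]'

```text
clock: 13.5
eef_pos: [622.0, -115.3, 320.3]
tool_rot: [3.14, 0.002, 0.609]
force: [0.1, -0.5, -0.4]
width: 22.8
gripper_force: 58.8
```

Run:
```python
from h import *
st=ctrl.read_state(); print(st['force'],to([621.7,-114,321],.611))
s=grab('scene','scene7'); e=st['eef_pos']
for dz in (161,152,125): print(dz,np.round(proj(s,e-[0,0,dz]),1))
print('rim',np.round(proj(s,(621.7,-114,120)),1))
u,v=proj(s,e-[0,0,155]); u=int(u);v=int(v)
g=s['pixels'][v-8:v+34,u-18:u+19].mean(-1).astype(int)
for i,r in enumerate(g[::2]): print(v-8+2*i,u-18,' '.join(f'{x:3d}' for x in r))
```

```text
[ 0.14052368 -0.47178952 -0.37263059] [0.052, -0.127, -0.07, 0.002, 0.002, -0.002]
161 [222.7 168. ]
152 [222.6 165. ]
125 [222.2 155.6]
rim [222.9 181.2]
157 204 105 105  93  90 100 119 133 138 142 145 149 154 154 155 153 138 119 109 107 102  90  79  76  74  83  90  96  99 101 104 104 106 106 114 135 159 179
159 204 133 132 131 133 133 133 134 135 133 136 139 145 148 149 145 132 114 109 108 103  97  90  88  83  83  89  96  98 101 102 104 104 103 104 117 131 143
161 204 129 132 131 132 133 133 132 133 134 133 134 135 134 129 121 114 109 109 111 110 110 113 113 111 105 101  99  98 100 102 104 103 104 106 116 126 136
163 204 130 131 129 131 131 132 130 130 131 132 133 133 129 123 126 129 134 134 135 134 133 129 124 121 132 140 137 128 120 112 111 109 110 109 117 127 134
165 204 135 134 134 134 131 131 131 130 131 129 131 129 127 117 116 121 130 134 136 133 130 123 116 115 132 148 150 151 149 148 148 144 128 117 116 126 132
167 204 151 155 150 143 136 133 132 131 131 130 131 132 130 120 115 119 121 126 128 126 123 118 113 113 131 147 153 153 154 154 155 151 137 121 116 124 131
169 204 1
[... 1630 characters left out ...]
 154 140 132 127 126 124 115 111 118 133 145 155 161 162 161 162 162 163 161
191 204  70  68  69  70  69  71  73  75  75  77  85  92  97 107 124 133 138 144 142 131 125 121 119 117 109 106 127 147 159 161 162 162 162 162 163 162 162
193 204  72  73  74  76  75  77  77  78  81  80  80  82  86  92 105 116 121 121 120 120 125 129 127 117 105 104 123 144 154 161 162 162 162 161 163 162 162
195 204  76  80  79  81  80  78  79  79  80  79  80  83  86  88  88  95 102 107 114 115 113 112 108 103  96 104 122 143 154 160 161 161 161 161 162 161 161
197 204  78  78  79  80  81  79  80  82  80  80  79  82  88  96 104 110 113 112 110 110 112 111 111 111 105 104 113 130 146 155 160 158 159 159 162 161 162
```

Request:
send_rows --rows '[[[0.05,-0.08,1,0,0.002,0],[0.05,-0.08,2,0,0.002,0],[0.05,-0.08,3,0,0.002,0],[0.05,-0.08,3.6,0,0.002,0],[0.05,-0.08,4,0,0.002,0],[0.05,-0.08,4.4,0,0.002,0],[0.05,-0.08,4.7,0,0.002,0],[0.05,-0.08,4.9,0,0.002,0],[0.05,-0.08,4.9,0,0.002,0]]]'

```text
clock: 14.45
eef_pos: [622.4, -113.3, 271.2]
tool_rot: [3.14, -0.0, 0.611]
force: [-0.9, 0.4, -1.3]
width: 22.9
gripper_force: 58.8
```

Request:
send_rows --rows '[[[0,0,0.15,0,0,0],[0,0,0.3,0,0,0],[0,0,0.45,0,0,0],[0,0,0.6,0,0,0],[0,0,0.75,0,0,0],[0,0,0.9,0,0,0],[0,0,1.05,0,0,0],[0,0,1.2,0,0,0],[0,0,1.2,0,0,0]]]'

```text
clock: 15.35
eef_pos: [622.8, -113.3, 260.3]
tool_rot: [3.139, -0.002, 0.611]
force: [-1.0, 0.6, 5.6]
width: 22.9
gripper_force: 59.4
```

Request:
send_rows --rows '[[[0,0,0.15,0,0,0],[0,0,0.3,0,0,0],[0,0,0.45,0,0,0],[0,0,0.6,0,0,0],[0,0,0.75,0,0,0],[0,0,0.9,0,0,0],[0,0,1.05,0,0,0],[0,0,1.2,0,0,0],[0,0,1.35,0,0,0],[0,0,1.45,0,0,0]]]'

```text
clock: 16.35
eef_pos: [622.9, -113.3, 245.6]
tool_rot: [3.139, -0.002, 0.611]
force: [-0.4, -0.2, 5.4]
width: 22.8
gripper_force: 59.4
```

Request:
send_rows --rows '[[[0,0,0.1,0,0,0],[0,0,0.2,0,0,0],[0,0,0.3,0,0,0],[0,0,0.4,0,0,0],[0,0,0.4,0,0,0]]]'

```text
clock: 16.85
eef_pos: [622.8, -113.3, 241.5]
tool_rot: [3.139, -0.002, 0.611]
force: [-0.3, -0.2, 5.3]
width: 23.0
gripper_force: 59.4
```

Request:
send_rows --rows '[[[0,0,0.04,0,0,0],[0,0,0.08,0,0,0],[0,0,0.12,0,0,0],[0,0,0.16,0,0,0],[0,0,0.2,0,0,0],[0,0,0.2,0,0,0]]]'

```text
clock: 17.45
eef_pos: [622.8, -113.4, 239.4]
tool_rot: [3.139, -0.001, 0.611]
force: [-0.6, 0.5, 5.1]
width: 23.2
gripper_force: 59.4
```

Request:
send_rows --rows '[[[0,0,0.04,0,0,0],[0,0,0.08,0,0,0],[0,0,0.12,0,0,0],[0,0,0.16,0,0,0],[0,0,0.18,0,0,0],[0,0,0.18,0,0,0]]]'

```text
clock: 18.05
eef_pos: [622.9, -113.3, 237.9]
tool_rot: [3.139, -0.002, 0.611]
force: [-1.7, 0.8, 6.2]
width: 23.1
gripper_force: 59.4
```

Request:
send_rows --rows '[[[0,0,0.04,0,0,0],[0,0,0.08,0,0,0],[0,0,0.12,0,0,0],[0,0,0.16,0,0,0],[0,0,0.18,0,0,0],[0,0,0.18,0,0,0]]]'

```text
clock: 18.65
eef_pos: [623.1, -113.2, 237.0]
tool_rot: [3.139, -0.002, 0.611]
force: [-2.6, 0.8, 13.8]
width: 23.2
gripper_force: 60.2
```

Request:
send_rows --rows '[[[0,0,0.03,0,0,0],[0,0,0.06,0,0,0],[0,0,0.08,0,0,0],[0,0,0.08,0,0,0],[0,0,0.08,0,0,0]]]'

```text
clock: 19.15
eef_pos: [623.1, -113.1, 236.7]
tool_rot: [3.138, -0.002, 0.611]
force: [-2.7, 1.3, 14.3]
width: 23.1
gripper_force: 60.5
```

Request:
send_rows --rows '[[[0,0,0.03,0,0,0],[0,0,0.06,0,0,0],[0,0,0.08,0,0,0],[0,0,0.08,0,0,0],[0,0,0.08,0,0,0],[0,0,0.08,0,0,0]]]'

```text
clock: 19.75
eef_pos: [623.2, -113.1, 236.3]
tool_rot: [3.138, -0.002, 0.611]
force: [-4.0, -0.4, 16.9]
width: 22.7
gripper_force: 60.8
```

Request:
send_rows --rows '[[[0,0,0.03,0,0,0],[0,0,0.03,0,0,0],[0,0,0.03,0,0,0],[0,0,0.03,0,0,0],[0,0,0.03,0,0,0],[0,0,0.03,0,0,0]]]'

```text
clock: 20.35
eef_pos: [623.2, -113.1, 236.2]
tool_rot: [3.138, -0.003, 0.611]
force: [-2.7, 0.3, 19.3]
width: 22.6
gripper_force: 60.9
```

Pressed at about 20 N and standing still. Next I lift the rod out.

Request:
send_rows --rows '[[[0,0,-0.3,0,0,0],[0,0,-0.8,0,0,0],[0,0,-1.5,0,0,0],[0,0,-2.5,0,0,0],[0,0,-4,0,0,0],[0,0,-5.5,0,0,0],[0,0,-7,0,0,0],[0,0,-8.5,0,0,0],[0,0,-8.5,0,0,0]]]'

```text
clock: 21.25
eef_pos: [623.5, -113.2, 320.7]
tool_rot: [3.137, -0.004, 0.611]
force: [0.2, 0.3, -1.9]
width: 23.1
gripper_force: 58.9
```

Run:
```python
from h import *
st=ctrl.read_state(); print(st['eef_pos'],st['force'],to([436.7,-340,321],.611))
t=grab('top','top8'); s=grab('scene','scene8'); e=st['eef_pos']
for dz in (161,152,125): print(dz,np.round(proj(s,e-[0,0,dz]),1))
u,v=proj(s,e-[0,0,155]); u=int(u);v=int(v)
g=s['pixels'][v-8:v+12,u-12:u+13].mean(-1).astype(int)
for i,r in enumerate(g[::2]): print(v-8+2*i,u-12,' '.join(f'{x:3d}' for x in r))
```

```text
[ 623.47008079 -113.21778782  320.70117179] [ 0.20414695  0.31268268 -1.90507557] [-28.305, 7.869, -0.107, 0.004, -0.004, -0.0]
161 [221.6 168. ]
152 [221.5 164.9]
125 [221.1 155.6]
157 209 119 133 139 142 146 150 154 154 151 135 116 109 107 102  93  83  76  75  76  86  91  97  99 101 103
159 209 134 134 134 136 136 139 143 146 143 129 115 109 108 105 103  99  99  98  92  86  88  95 100 100 102
161 209 130 133 133 134 133 133 133 129 123 116 110 110 109 107 108 113 121 128 128 118 105  99  99 101 102
163 209 132 131 130 132 133 132 130 124 125 128 129 131 131 130 129 126 123 126 136 145 143 137 128 119 112
165 209 132 131 130 130 130 128 123 118 118 128 134 137 139 137 132 123 117 121 137 149 151 151 150 149 148
167 209 132 133 130 131 130 128 125 118 115 119 124 126 125 126 121 117 110 116 131 144 151 152 153 154 154
169 209 152 148 144 139 135 129 125 121 117 120 124 126 127 125 119 117 114 119 128 140 145 148 149 151 153
171 209 104 118 131 141 144 143 136 120 109 106 109 111 113 112 108 102  96 103 118 131 136 138 138 144 147
173 209  94 108 120 125 127 129 123 113 100  97 107 117 122 122 123 122 120 123 127 129 132 134 135 138 143
175 209 123 118 111 108 100  88  80  72  69  83 108 126 132 132 132 133 134 132 131 132 133 130 132 135 135
```

Request:
send_rows --rows '[[[-4,1.1,0,0,0,0],[-8,2.2,0,0,0,0],[-12,3.3,0,0,0,0],[-16,4.4,0,0,0,0],[-20,5.5,0,0,0,0],[-24,6.7,0,0.004,-0.004,0],[-27,7.5,0,0.004,-0.004,0],[-28.3,7.83,0,0.004,-0.004,0],[-28.3,7.83,0,0.004,-0.004,0],[-28.3,7.83,0,0.004,-0.004,0]]]'

```text
clock: 22.35
eef_pos: [436.5, -338.3, 318.0]
tool_rot: [-3.138, 0.002, 0.612]
force: [-0.5, -0.1, -1.1]
width: 23.1
gripper_force: 58.8
```

Request:
send_rows --rows '[[[0,0,3,0,0,0],[0,0,6,0,0,0],[0,0,8,0,0,0],[0,0,9.5,0,0,0],[0,0,10,0,0,0],[0,0,10,0,0,0],[0,0,10,0,0,0],[0,0,10,0,0,0]]]'

```text
clock: 23.15
eef_pos: [435.8, -339.7, 219.3]
tool_rot: [-3.141, 0.003, 0.611]
force: [0.4, -1.1, -0.5]
width: 23.2
gripper_force: 58.9
```

Run:
```python
from h import *
st=ctrl.read_state(); e=st['eef_pos']; print(e,st['force'],to([436.3,-339.6,171],.611))
s=grab('scene','scene9')
for dz in (161,143): print(dz,np.round(proj(s,e-[0,0,dz]),1))
print('hole',np.round(proj(s,(436.7,-340,44)),1))
```

```text
[ 435.84102454 -339.66230907  219.27415883] [ 0.40528266 -1.13382199 -0.53904113] [0.054, 0.025, 4.827, -0.001, 0.003, 0.0]
161 [336.3 196.6]
143 [337.3 191.3]
hole [335.3 200.5]
```

Request:
send_rows --rows '[[[0.04,0.02,0.8,0,0.002,0],[0.04,0.02,1.6,0,0.002,0],[0.04,0.02,2.4,0,0.002,0],[0.04,0.02,3.2,0,0.002,0],[0.04,0.02,4,0,0.002,0],[0.04,0.02,4,0,0.002,0]]]'

```text
clock: 23.8
eef_pos: [434.6, -339.2, 176.9]
tool_rot: [-3.137, 0.002, 0.611]
force: [-0.7, 0.5, -0.8]
width: 23.2
gripper_force: 58.9
```

Request:
send_rows --rows '[[[0.05,0.05,0.1,0,0,0],[0.05,0.05,0.2,0,0,0],[0.05,0.05,0.3,0,0,0],[0.05,0.05,0.4,0,0,0],[0.05,0.05,0.4,0,0,0],[0.05,0.05,0.4,0,0,0]]]'

```text
clock: 24.4
eef_pos: [436.0, -339.8, 174.4]
tool_rot: [-3.139, 0.001, 0.611]
force: [0.2, 0.2, -1.6]
width: 22.9
gripper_force: 58.9
```

Request:
send_rows --rows '[[[0,0,0.08,0,0,0],[0,0,0.16,0,0,0],[0,0,0.24,0,0,0],[0,0,0.32,0,0,0],[0,0,0.36,0,0,0],[0,0,0.36,0,0,0]]]'

```text
clock: 25.0
eef_pos: [436.0, -339.8, 171.0]
tool_rot: [-3.139, 0.001, 0.611]
force: [-0.5, 1.4, 3.8]
width: 22.9
gripper_force: 59.3
```

On the hole floor, so I release and retreat upwards.

Request:
send_rows --rows '[[[0,0,0,0,0,0],[0,0,0,0,0,0],[0,0,0,0,0,0],[0,0,0,0,0,0],[0,0,0,0,0,0],[0,0,0,0,0,0],[0,0,0,0,0,0]]]' --grip 0

```text
clock: 25.7
eef_pos: [436.0, -339.8, 170.7]
tool_rot: [-3.139, 0.001, 0.611]
force: [-0.2, -0.1, 0.7]
width: 85.5
gripper_force: 0.0
```

Request:
send_rows --rows '[[[0,0,-2,0,0,0],[0,0,-5,0,0,0],[0,0,-9,0,0,0],[0,0,-13,0,0,0],[-3,4,-15,0,0,0],[-6,8,-15,0,0,0],[-9,12,-15,0,0,0],[-11,15,-15,0,0,0],[-11,15,-15,0,0,0],[-11,15,-15,0,0,0]]]'

```text
clock: 26.7
eef_pos: [431.7, -526.3, 319.6]
tool_rot: [-3.138, 0.001, 0.609]
force: [0.4, -0.0, 0.0]
width: 85.5
gripper_force: 0.0
```

Run:
```python
from h import *
st=ctrl.read_state(); print(st['eef_pos'],st['force'],st['width'])
t=grab('top','top10'); s=grab('scene','scene10'); g=lambda im:im.mean(-1)
def rep(n,d,box,z,f):
    try: c=blob(d,box,f); P=plane(d,c,z); print(n,np.round(ctr(c),1),'circ',np.round(circ(P)[0],1),round(circ(P)[1],1))
    except Exception as e: print(n,e)
for o in('top0','top10'):
    d=load(o); rep(o+' cap',d,(333,221,15,14),141,lambda i:g(i)>140); rep(o+' wide',d,(196,213,24,26),22,lambda i:g(i)>175)
    for q in [(230,143,18,16)]: 
        m=d['pixels'][148:160,231:247].mean(-1).astype(int); print(m[5],m[9])
for o in('scene0','scene10'):
    d=load(o); rep(o+' cap',d,(336,166,11,12),141,lambda i:g(i)>130)
D=np.abs(load('scene10')['pixels'].astype(int)-load('scene0')['pixels']).max(-1)
```

```text
[ 431.72222378 -526.27166166  319.57031208] [ 0.39373418 -0.01454345  0.00838829] 85.48570292656223
top0 cap [337.6 227.6] circ [ 435.8 -338.8] 6.4
top0 wide [207.3 226. ] circ [451.  -31.2] 18.8
[143 117 131 170 181 180 179 180 180 180 179 180 180 176 152 125] [148 166 153 138 150 159 170 179 180 178 177 167 151 143 159 167]
top10 cap [338.5 227.6] circ [ 435.7 -340.9] 6.7
top10 wide [207.3 226. ] circ [450.9 -31. ] 19.4
[148 119 114 151 180 184 183 183 182 183 183 183 181 159 117 124] [153 171 157 141 157 169 173 181 182 181 179 170 153 147 164 171]
scene0 cap [341.  170.7] circ [ 437.6 -341.2] 8.5
scene10 cap [341.4 170.8] circ [ 436.9 -341.4] 7.7
```

```bash
python3 -c "
from cell import ctrl
print(ctrl.finish_job())"
```

```text
the job is handed in; nothing more can be done
None
```

The job is handed in, with no verdict returned: the narrower frit is on the support, both were rammed down at about 20 N and stood still, and the rod is back upright in its grey stand, at about 27 s on the clock.

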